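# Clear the water analyser's catch tray and close its outlet

## Robot

A 7-joint arm with a two-finger parallel gripper is mounted at the origin on the work surface. World frame = base frame: x ahead of the robot, y to its left, z up, the work surface at z = 0. Lengths are in m, angles in rad, forces in N, time in s.
With the tool pointing down it reaches from about 0.425 to 0.925 m from the base axis. Payload 6.8 kg.
Tool frame: the origin (TCP) lies at the very end of the fingers, on their centre line; the grasp point (between the pads) lies 19 mm behind it; z points along the fingers, y is the line along which they close (so a half turn about z gives the same grasp; the last joint's range is limited). The gripper opens to 85 mm and grips with 20 to 120 N. Pads are 22 mm wide; open, the fingers measure 114 mm over their backs; the gripper's body (76 mm by 85 mm) begins 54 mm behind the grasp point. The pads swing forward as they close: fully open they stand 13 mm farther back than shut.
Start: joints at [-1.429, 0.477, 0.022, 1.555, -0.011, 1.109, -0.083], TCP at [0.167, 0.654, 0.231] pointing down, gripper open.
Joint ranges: [-2.96, 2.96], [-0.34, 2.1], [-1.41, 1.46], [0.24, 2.44], [-1.37, 4.51], [0.17, 1.92], [-2.96, 2.96]. Speed limits (rad/s): [2.39, 2.39, 3.14, 3.14, 3.14, 3.14, 3.14].

## Interface

Orientations are given as a rotation vector (axis times angle).
In Python, from bench import r gives the robot as it stands. The module is installed in compiled form; this text tells all that it offers.
- The arm moves only by the tool servo_tool, never from a script. Its argument "commands" is a list of rows, each a list of 7 numbers: the turn, a rotation vector about the world's x, y, z in degrees, then the shift along the world's x, y, z in mm, then the closure, from 0 (fully open) to 1 (shut). A call has 1 to 5 rows; each row is the pose to reach, as a shift and turn from the pose commanded when the call began; what a row does not reach only later rows make up. A row lasts 1/12 s, in which the tool goes at most 41.7 mm and 7.16 degrees, less where a joint would pass 70% of its speed; a pose out of reach is approached as far as the arm can. A call with a gripper value outside its range is refused whole. The fingers move at their own pace and stop on an object; "force" is the grip in N (left out, the last holds). Time passes only in rows, so rows that repeat a pose let the fingers close. It gives the time, the measured TCP pose, the force, the opening and the grip force at its end, in the units of the state.
- r.get_obs(): the state, without advancing time (a new reading comes with each control period).
- r.grab_frame(name): name is "scene" or "top" or "wrist"; returns (picture, depth): 400x640x3 uint8, blue, green, red; 400x640 float32, m along the optical axis (not along the pixel's ray), 0 where there is no reading.
- r.camera_info(name): a dict with "vertical_fov" (degrees; the focal length in pixels is half the picture's height over the tangent of half this angle, whatever the lens; pixels are square), "cx", "cy" (the principal point, pixels), "cam_to_world" (4x4, takes a point from camera to world coordinates); the wrist camera has in their place "T_tool_cam" (4x4, takes a point from camera to tool coordinates, whose origin is the TCP and whose axes are the flange's). Camera axes: x right, y up, looking along -z (the intrinsics and any distortion apply to the point x, -y, -z); pixel columns grow to the right and rows downward; lengths in m; the calibration is good to about 2 mm. A picture is of the moment at which its call begins: read the wrist's pose just before it. camera_info takes no time and is no camera call.
- r.hand_in(): hands the job in; it is judged then, once.
The state is a dict: "clock": time; "joints": joint angles; "qvel": joint speeds; "tau": joint torques, N m; "tcp_pos": TCP position; "orientation": TCP orientation; "contact_force": force on the tool from outside, world axes, zero at the start; "moment": the same for the moment, N m; "grip_width": finger opening in m; "gripper_force": force on a finger pad.
Only numpy, scipy, OpenCV 4.12 (cv2) and the standard library are available. Lean on these libraries where they do the work, as an engineer would, in place of code of your own. Each camera call takes 0.05 s, during which the arm holds its last target. There are 200 camera calls.

## Task

Collect every sealed sample jar from the analyser's catch tray and stack the jars lying down in the grooved storage cradle as a pyramid: fill the three grooves first, then saddle the remaining jars squarely into the gaps of the layer below. Then close the analyser for the night: set the loose cover plate into the outlet recess behind the tray and press it down against the stiff plunger until it sits level and fully home. Leave the reagent bottle, the measuring cup and the carton where they stand.

Things in the scene. Friction and masses are not known exactly. Their poses are not given: they have to be found in the camera images.
- analyser: Fixed white bench analyser. Origin: on the table under the centre of its open catch tray; x points away from the robot. Tray 222 (x) by 252 (y) mm, floor 6 mm up, walls 22 mm high; jars lie along y between 8 mm ribs, in pockets at x -66, 0, 66, y -58, 58 mm. Behind it the outlet deck (x 111 to 223, 190 wide, 60 high), then the housing, 105 high, 300 wide.
- outlet (a point): Centre of the floor of the recess in the analyser's deck, 50 mm above the table; axes as the analyser's. Recess 92 (x) by 120 (y) mm, 10 mm deep. A stiff black plunger (30 by 50 mm) in it stands 6 mm proud of the recess floor, takes about 8 N to push in and stays in. Cover home: underside on the recess floor, plate flush with the deck.
- cover: Loose aluminium cover plate, 80 (x) by 110 (y) by 10 (z) mm, 0.15 kg, with a black bar grip on its middle: 56 mm along x, 18 mm wide in y, from 10 to 40 mm above the underside. Origin: centre of the underside. Lies on the table at the start. Fits the recess with its x along the analyser's x, either way round.
- cradle: Fixed grey storage cradle, 100 (x) by 206 (y) mm, origin on the table under its centre. Three V grooves along x at y -58, 0, 58 mm between ridges 26 mm high at y -87, -29, 29, 87 mm; no end walls. Jar axes lie 35 mm above the table in the grooves, 81 mm in the second layer (y -29, 29), 126 mm at the top (y 0).
- jar1: Sealed sample jar: a cylinder 54 mm in diameter and 66 mm long, white with a blue cap at its +x end, about 0.16 kg, lying in a pocket of the catch tray. Origin: its middle, on the axis; x is the jar's axis (z and y turn as it rolls). All jars are alike; four to six are there.
- jar2: Sealed sample jar: a cylinder 54 mm in diameter and 66 mm long, white with a blue cap at its +x end, about 0.16 kg, lying in a pocket of the catch tray. Origin: its middle, on the axis; x is the jar's axis (z and y turn as it rolls). All jars are alike; four to six are there.
- jar3: Sealed sample jar: a cylinder 54 mm in diameter and 66 mm long, white with a blue cap at its +x end, about 0.16 kg, lying in a pocket of the catch tray. Origin: its middle, on the axis; x is the jar's axis (z and y turn as it rolls). All jars are alike; four to six are there.
- jar4: Sealed sample jar: a cylinder 54 mm in diameter and 66 mm long, white with a blue cap at its +x end, about 0.16 kg, lying in a pocket of the catch tray. Origin: its middle, on the axis; x is the jar's axis (z and y turn as it rolls). All jars are alike; four to six are there.
- jar5: Sealed sample jar: a cylinder 54 mm in diameter and 66 mm long, white with a blue cap at its +x end, about 0.16 kg, lying in a pocket of the catch tray. Origin: its middle, on the axis; x is the jar's axis (z and y turn as it rolls). All jars are alike; four to six are there.
- jar6: Sealed sample jar: a cylinder 54 mm in diameter and 66 mm long, white with a blue cap at its +x end, about 0.16 kg, lying in a pocket of the catch tray. Origin: its middle, on the axis; x is the jar's axis (z and y turn as it rolls). All jars are alike; four to six are there.
- reagent_bottle: Bystander: black reagent bottle, 44 mm in diameter, 85 mm tall, standing; origin at its underside.
- measuring_cup: Bystander: open white cup, 66 mm in diameter, 80 mm tall, standing; origin at its underside.
- reagent_carton: Bystander: cardboard carton 70 by 90 by 75 mm, standing; origin at its underside.

How it is judged:
By the outcome, as a careful person would: the job done as asked, in the order asked, and still so for the second after the job is handed in, with the robot touching nothing.
Of jar1, jar2, jar3, jar4, jar5, jar6 only 4 to 6 are there at a start; the rules pass over those that are not, and their reading is None.
At some moment in a run one of cover may be knocked a few centimetres aside while the robot is not near it.
It also fails if it takes over 210 s, if anything falls off the work surface, if the arm or the gripper's body presses on something with over 40 N, if the wrist force passes 120 N, or if a joint passes its speed limit or range.

## Working session

There is one attempt and no reset: what is moved stays moved. The work goes in short steps, Python scripts to look and compute and a tool call to move; the robot and the scene stay as the last step left them, time stands still between calls to the robot, and variables do not carry over. Pictures are saved under pics/ and viewed, at most 14 in all, crops included, and the job is handed in when it is done.

Besides the shell and the picture viewer there is one more tool, called after "Request:" as name(argument=value, ...) on one line, values as JSON. servo_tool: Moves the arm, as the interface text tells. Its arguments: {"type":"object","properties":{"commands":{"type":"array"},"force":{"type":"number"}},"required":["commands"]}

```bash
mkdir -p pics; cat > h.py <<'E'
import numpy as np, cv2
from bench import r
def K(n):
    i=r.camera_info(n); return i, 200/np.tan(np.radians(i["vertical_fov"])/2)
def T_cam(n,obs=None):
    i,f=K(n)
    if n!="wrist": return np.array(i["cam_to_world"])
    o=obs or r.get_obs(); T=np.eye(4); T[:3,:3]=cv2.Rodrigues(np.array(o["orientation"],float))[0]; T[:3,3]=o["tcp_pos"]
    return T@np.array(i["T_tool_cam"])
def cloud(n,depth,T):
    i,f=K(n); v,u=np.mgrid[0:400,0:640]
    P=np.stack([(u-i["cx"])/f*depth,-(v-i["cy"])/f*depth,-depth,np.ones_like(depth)],-1)
    return (P@T.T)[...,:3]
def snap(n,name):
    o=r.get_obs(); T=T_cam(n,o); im,d=r.grab_frame(n); cv2.imwrite(f"pics/{name}.png",im); np.savez(f"pics/{name}.npz",d=d,P=cloud(n,d,T)); return im,d
E
python3 - <<'E'
from h import *
for n in("scene","top","wrist"):
    i=r.camera_info(n); print({k:(np.round(v,3).tolist() if hasattr(v,'__len__') and not isinstance(v,str) else v) for k,v in i.items()})
    snap(n,n+"0")
print(r.get_obs())
E
```

```text
{'vertical_fov': 47.26819238545539, 'cx': 311.8214351870186, 'cy': 207.26409197686164, 'cam_to_world': [[0.681, -0.41, 0.607, 1.242], [0.732, 0.402, -0.55, -0.584], [-0.018, 0.819, 0.574, 0.683], [0.0, 0.0, 0.0, 1.0]]}
{'vertical_fov': 56.94888259304694, 'cx': 313.0053887173634, 'cy': 191.93809777913484, 'cam_to_world': [[0.005, 0.989, -0.15, 0.432], [-1.0, 0.006, 0.003, -0.033], [0.004, 0.15, 0.989, 1.009], [0.0, 0.0, 0.0, 1.0]]}
{'vertical_fov': 69.68424116228451, 'cx': 317.0777580535535, 'cy': 197.49997822191142, 'T_tool_cam': [[-0.001, 0.95, 0.313, 0.08], [1.0, 0.001, -0.001, -0.001], [-0.001, 0.313, -0.95, -0.142], [0.0, 0.0, 0.0, 1.0]]}
{'clock': 0.15, 'joints': array([-1.4290879 ,  0.47762199,  0.02235793,  1.55625142, -0.01150123,
        1.10928631, -0.083085  ]), 'qvel': array([-0.00023623, -0.00272365, -0.00249051, -0.00147904, -0.00041936,
       -0.00209595,  0.00069784]), 'tau': array([ 2.48969372e-03, -5.96927583e+01,  1.60989225e+00, -2.81491005e+01,
        1.26186898e-02,  6.51559691e-03,  4.22987682e-06]), 'tcp_pos': array([0.16676971, 0.65358818, 0.23052995]), 'orientation': array([-3.91335114e-01, -3.11704836e+00,  2.25692308e-03]), 'contact_force': array([-0.34714734,  0.39833392,  0.02039871]), 'moment': array([-0.03091147, -0.00106074, -0.00787871]), 'gripper_force': 0.0, 'grip_width': 0.08522191887398022}
```

View pics/top0.png

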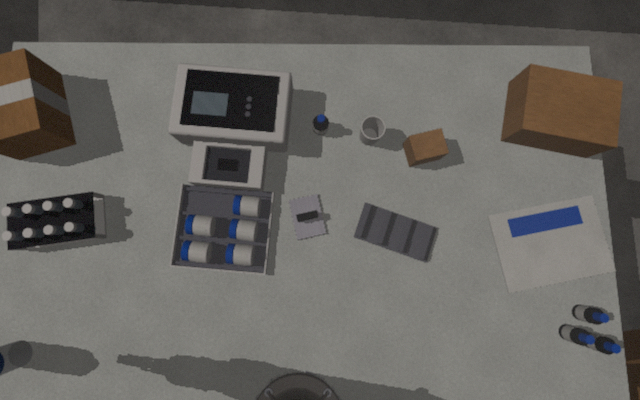

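View pics/scene0.png

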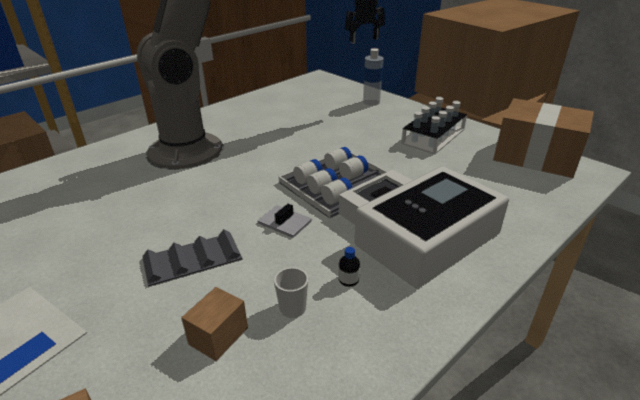

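```bash
cat >> h.py <<'E'
def comps(P,box,z,minpix=60):
    m=(P[...,0]>box[0])&(P[...,0]<box[1])&(P[...,1]>box[2])&(P[...,1]<box[3])&(P[...,2]>z[0])&(P[...,2]<z[1])
    n,l=cv2.connectedComponents(m.astype(np.uint8))
    out=[]
    for k in range(1,n):
        q=P[l==k]
        if len(q)<minpix: continue
        (c,s,a)=cv2.minAreaRect((q[:,:2]*1000).astype(np.float32)); out.append((len(q),np.round(c,1),np.round(s,1),round(a,1),np.round(np.percentile(q[:,2],[5,50,95])*1000,1)))
    return out
E
python3 - <<'E'
from h import *
for n in("top0","scene0"):
    P=np.load(f"pics/{n}.npz")["P"]
    if n=="top0":
        for nm,(u,v) in dict(tray=(222,230),deck=(200,165),rec=(228,178),housing=(270,90),cradle=(397,232),cover=(309,217),plate=(300,230),bottle=(321,123),cup=(372,128),carton=(426,146),table=(340,260),j=(240,255)).items(): print(nm,np.round(P[v,u]*1000))
    box=(.35,.95,-.4,.5)
    for z in((.045,.075),(.018,.045),(.007,.014),(.098,.115)):
        print(n,z)
        for c in comps(P,box,z): print(*c)
E
```

```text
tray [479. 209.   7.]
deck [646. 261.  60.]
rec [614. 188.  51.]
housing [833.  75. 111.]
cradle [ 476. -265.    5.]
cover [513. -26.  40.]
plate [480.  -2.  10.]
bottle [762. -57.  64.]
cup [ 769. -203.    3.]
carton [ 697. -331.   76.]
table [ 400. -110.   -0.]
j [414. 147.  62.]
top0 (0.045, 0.075)
142 [767.6 -56.1] [39.8 40.9] 4.4 [48.9 58.8 67.6]
121 [ 759.  -200.2] [55.7 30.1] 61.8 [47.5 61.5 73.9]
3353 [653.5 186.6] [297.9 124.4] 87.4 [49.7 58.3 64.6]
194 [ 679. -329.] [110.9  54. ] 67.8 [49.  65.1 74.7]
473 [543.5 137.8] [66.6 49.4] 84.0 [47.8 57.6 62.6]
499 [492. 258.] [66.3 51.2] 84.0 [48.  57.6 63. ]
492 [480.3 144.7] [66.4 50.4] 82.3 [47.3 57.6 62.8]
514 [423.9 264.5] [66.1 49.7] 83.6 [47.5 57.9 62.6]
507 [416.9 151.1] [65.7 50.3] 86.2 [47.1 57.8 62.7]
top0 (0.018, 0.045)
88 [ 760.8 -199.8] [51.1 23.5] 65.5 [19.2 31.8 43.7]
234 [628.4 134.9] [105.2 293.5] 29.0 [19.8 31.4 43.6]
134 [ 678.7 -327.3] [111.   54.3] 65.8 [20.2 33.1 43.6]
498 [484.4 204. ] [253.3 221.8] 85.3 [19.3 23.2 26.2]
61 [526.6 126.7] [39.1 79.8] 32.2 [22.4 38.9 44.6]
249 [ 506.  -178.5] [23.1 89.3] 70.7 
[... 2065 characters left out ...]
2.5]
122 [ 729.  -180.5] [41.3 11.9] 52.5 [28.5 37.3 44. ]
251 [ 760.8 -205.3] [56.3 25.4] 50.6 [20.  31.8 43.7]
626 [ 728.4 -349.2] [112.5  56. ] 68.0 [19.4 31.7 43.7]
scene0 (0.007, 0.014)
125 [509.6 274.4] [110.2  55.3] 77.8 [ 7.3 11.2 13.8]
142 [474.4  79.3] [218.4  46.7] 6.3 [ 7.4 11.2 13.6]
621 [518.2 -22.7] [112.2  81.7] 13.9 [ 7.4  9.1 11.5]
317 [867.6 125.6] [347.  158.7] 51.7 [ 7.5 10.5 13.7]
76 [ 501.  -237.8] [30.1 68.9] 66.3 [ 7.2 11.9 13.8]
74 [ 470.2 -287.9] [31.2 90. ] 72.1 [ 7.4 11.9 13.7]
88 [ 466.  -348.7] [32.2 62.4] 68.2 [ 7.3 11.9 13.8]
154 [ 728.8 -349.5] [111.3  53.4] 67.4 [ 7.3 10.7 13.6]
scene0 (0.098, 0.115)
6831 [806.3 176.2] [301.1 193.4] 85.3 [101.5 106.2 109.2]
```

Request:
servo_tool(commands=[[0,0,0.6,22,-26,-4,0],[0,0,1.2,44,-53,-8,0],[0,0,1.9,65,-79,-12,0],[0,0,2.5,87,-106,-16,0],[0,0,3.2,108,-132,-20,0]], force=60)

```text
clock: 0.57
tcp_pos: [0.2758, 0.5203, 0.2109]
orientation: [0.303, 3.127, -0.001]
contact_force: [0.4, 1.1, -0.5]
grip_width: 0.0852
gripper_force: 0.0
```

Request:
servo_tool(commands=[[0,0,0.6,22,-26,-2,0],[0,0,1.2,44,-53,-4,0],[0,0,1.9,65,-79,-6,0],[0,0,2.5,87,-106,-8,0],[0,0,3.2,108,-132,-10,0]])

```text
clock: 0.98
tcp_pos: [0.3837, 0.3883, 0.2011]
orientation: [-0.216, -3.134, 0.0]
contact_force: [0.0, 0.1, -0.2]
grip_width: 0.0855
gripper_force: 0.0
```

Request:
servo_tool(commands=[[0,0,0.6,22,-26,0,0],[0,0,1.2,44,-53,0,0],[0,0,1.9,65,-79,0,0],[0,0,2.5,87,-106,0,0],[0,0,3.2,108,-132,0,0]])

```text
clock: 1.4
tcp_pos: [0.4917, 0.2563, 0.2012]
orientation: [-0.129, -3.139, 0.0]
contact_force: [0.1, -0.4, 0.6]
grip_width: 0.0859
gripper_force: 0.0
```

```bash
python3 - <<'E'
from h import *
o=r.get_obs(); print(o["clock"],o["tcp_pos"],o["orientation"],o["joints"])
im,d=snap("wrist","w1")
P=np.load("pics/w1.npz")["P"]
for z in((.045,.075),(.018,.0235)):
    for c in comps(P,(.35,.62,0,.35),z): print(*c)
E
```

```text
1.4 [0.49165964 0.25633596 0.20123925] [-1.28682199e-01 -3.13881199e+00  2.46137800e-04] [-0.722552    0.31191746  0.15876234  1.8871706  -0.05974418  0.94723704
  0.95244049]
3314 [423.2 266.8] [66.  49.1] 84.0 [47.3 56.9 60.1]
3408 [416.6 153.6] [66.1 49.2] 86.6 [47.2 56.6 60. ]
2774 [479.6 146.9] [66.  49.2] 82.6 [47.2 56.6 59.9]
2665 [491.2 260.1] [65.9 49. ] 84.8 [47.1 56.9 60.1]
2300 [542.4 140. ] [66.3 47.8] 86.0 [47.  56.5 60. ]
2452 [605.3 217.8] [ 29.3 146.1] 0.0 [47.2 57.7 60.6]
2888 [484.2 205.1] [253.3 222. ] 85.3 [19.2 21.7 22.9]
256 [596.6 216. ] [150.8   2.4] 85.4 [18.4 20.5 23.1]
```

View pics/w1.png

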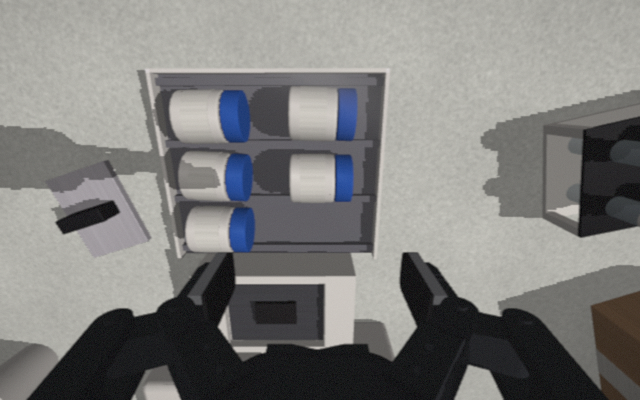

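Request:
servo_tool(commands=[[0,0,0,0,2,-38,0],[0,0,0,0,4,-76,0],[0,0,0,0,4,-114,0],[0,0,0,0,4,-150,0],[0,0,0,0,4,-185,0]])

```text
clock: 1.87
tcp_pos: [0.4904, 0.2621, 0.0145]
orientation: [-0.129, -3.139, 0.0]
contact_force: [0.8, -0.3, -1.3]
grip_width: 0.0851
gripper_force: 0.0
```

Request:
servo_tool(commands=[[0,0,0,0,0,0,0.5],[0,0,0,0,0,0,1],[0,0,0,0,0,0,1],[0,0,0,0,0,0,1],[0,0,0,0,0,0,1]])

```text
clock: 2.28
tcp_pos: [0.4923, 0.263, 0.0186]
orientation: [0.129, 3.136, 0.004]
contact_force: [-0.3, 0.2, -1.5]
grip_width: 0.0654
gripper_force: 70.2
```

Request:
servo_tool(commands=[[0,0,0,0,0,20,1],[0,0,0,0,0,55,1],[0,0,0,0,0,90,1],[0,0,0,0,0,125,1],[0,0,0,0,0,155,1]])

```text
clock: 2.7
tcp_pos: [0.4915, 0.2623, 0.1754]
orientation: [0.13, 3.136, 0.004]
contact_force: [1.2, -0.6, -0.9]
grip_width: 0.0656
gripper_force: 70.3
```

Request:
servo_tool(commands=[[0,0,-7,-2,-38,0,1],[0,0,-14,-4,-77,0,1],[0,0,-21,-6,-115,0,1],[0,0,-28,-8,-154,0,1],[0,0,-34.8,-10,-192,0,1]])

```text
clock: 3.12
tcp_pos: [0.4808, 0.0684, 0.173]
orientation: [1.07, 2.952, 0.004]
contact_force: [0.3, 0.1, -1.5]
grip_width: 0.0655
gripper_force: 70.6
```

Request:
servo_tool(commands=[[0,0,-7,-2,-38,0,1],[0,0,-14,-4,-77,0,1],[0,0,-21,-6,-115,0,1],[0,0,-28,-8,-154,0,1],[0,0,-34.8,-10,-192,0,1]])

```text
clock: 3.53
tcp_pos: [0.4709, -0.1237, 0.173]
orientation: [1.904, 2.497, 0.005]
contact_force: [0.7, -0.2, -1.6]
grip_width: 0.0654
gripper_force: 70.6
```

Request:
servo_tool(commands=[[0,0,-7,-2,-38,0,1],[0,0,-14,-4,-77,0,1],[0,0,-21,-6,-115,0,1],[0,0,-28,-8,-154,0,1],[0,0,-34.8,-12,-192,0,1]])

```text
clock: 3.95
tcp_pos: [0.4594, -0.3157, 0.173]
orientation: [2.563, 1.814, 0.005]
contact_force: [0.9, 0.6, -0.9]
grip_width: 0.0652
gripper_force: 70.6
```

```bash
python3 - <<'E'
from h import *
o=r.get_obs(); print(o["clock"],o["tcp_pos"],o["orientation"],o["joints"],o["grip_width"])
im,d=snap("wrist","w2")
P=np.load("pics/w2.npz")["P"]
for z in((.018,.027),):
    for c in comps(P,(.35,.62,-.42,-.1),z): print(*c)
E
```

```text
3.95 [ 0.45935564 -0.31568931  0.17301529] [2.56259465 1.81384207 0.0047747 ] [-0.06666094  0.42196283  0.72062154  1.93608869 -0.35271142  0.90815792
  0.49175749] 0.06520092370916848
1976 [ 506.6 -177.6] [18.6 90.2] 70.8 [18.5 22.2 25.8]
1604 [ 487.6 -232. ] [18.3 89.8] 71.5 [18.4 22.1 25.8]
1313 [ 468.3 -287. ] [17.7 90.1] 70.4 [18.3 22.1 25.7]
1118 [ 449.4 -341.1] [17.6 90. ] 70.5 [18.4 21.8 25.7]
```

View pics/w2.png

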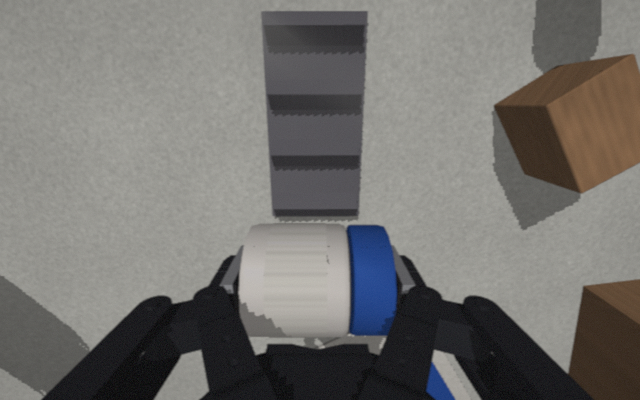

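Request:
servo_tool(commands=[[0,0,0,0,1.5,-38,1],[0,0,0,0,1.5,-76,1],[0,0,0,0,1.5,-112,1],[0,0,0,0,1.5,-138,1],[0,0,0,0,1.5,-150,1]])

```text
clock: 4.42
tcp_pos: [0.4579, -0.3108, 0.0193]
orientation: [-2.556, -1.821, 0.0]
contact_force: [0.6, 0.5, -0.9]
grip_width: 0.0656
gripper_force: 70.7
```

Request:
servo_tool(commands=[[0,0,0,0,0,-1.5,1],[0,0,0,0,0,-3,1],[0,0,0,0,0,-3,1]])

```text
clock: 4.67
tcp_pos: [0.4601, -0.3132, 0.02]
orientation: [2.557, 1.82, 0.002]
contact_force: [0.2, -0.1, -1.7]
grip_width: 0.0653
gripper_force: 70.7
```

Request:
servo_tool(commands=[[0,0,0,0,0,-1,1],[0,0,0,0,0,-1,1],[0,0,0,0,0,-1,1]])

```text
clock: 4.92
tcp_pos: [0.4595, -0.3126, 0.0183]
orientation: [2.558, 1.821, 0.002]
contact_force: [-0.2, -0.6, -1.0]
grip_width: 0.0655
gripper_force: 70.7
```

Request:
servo_tool(commands=[[0,0,0,0,0,-1,1],[0,0,0,0,0,-1,1],[0,0,0,0,0,-1,1]])

```text
clock: 5.17
tcp_pos: [0.4599, -0.3119, 0.0171]
orientation: [2.559, 1.822, 0.003]
contact_force: [0.5, 2.7, 5.4]
grip_width: 0.0657
gripper_force: 71.4
```

Request:
servo_tool(commands=[[0,0,0,0,0,-1,1],[0,0,0,0,0,-1,1],[0,0,0,0,0,-1,1]])

```text
clock: 5.42
tcp_pos: [0.4601, -0.3117, 0.0168]
orientation: [-2.559, -1.822, -0.004]
contact_force: [-0.5, 5.0, 14.0]
grip_width: 0.0656
gripper_force: 72.3
```

Request:
servo_tool(commands=[[0,0,0,0,0,1,0.3],[0,0,0,0,0,1,0],[0,0,0,0,0,1,0],[0,0,0,0,0,1,0]])

```text
clock: 5.75
tcp_pos: [0.4587, -0.3127, 0.0163]
orientation: [2.559, 1.821, -0.0]
contact_force: [-0.2, 0.1, 0.5]
grip_width: 0.0857
gripper_force: 0.0
```

Request:
servo_tool(commands=[[0,0,0,0,0,20,0],[0,0,0,0,0,55,0],[0,0,0,0,0,90,0],[0,0,0,0,0,125,0],[0,0,0,0,0,155,0]])

```text
clock: 6.17
tcp_pos: [0.4586, -0.313, 0.1733]
orientation: [2.56, 1.82, -0.0]
contact_force: [1.6, 0.4, 0.2]
grip_width: 0.0849
gripper_force: 0.0
```

```bash
python3 - <<'E'
from h import *
o=r.get_obs(); print(o["clock"],o["tcp_pos"],o["orientation"],o["grip_width"])
snap("top","t2");snap("wrist","w3")
for n in ("t2","w3"):
  P=np.load(f"pics/{n}.npz")["P"]
  for c in comps(P,(.35,.62,-.42,-.1),(.045,.08)): print(n,*c)
P=np.load("pics/t2.npz")["P"]
for c in comps(P,(.35,.62,0,.35),(.045,.08)): print(*c)
E
```

```text
6.1667 [ 0.45859504 -0.31299684  0.1732624 ] [ 2.55954995e+00  1.82024122e+00 -2.68974760e-04] 0.08492258583831291
t2 506 [ 459.5 -315.1] [51.5 66.2] 70.8 [48.4 60.  64.8]
w3 3204 [ 459.8 -314.4] [49.9 66. ] 70.4 [48.3 58.9 62.2]
729 [610.5 193.3] [190.1  31.7] 85.4 [49.1 59.7 63.9]
473 [543.3 137.4] [65.9 50.3] 83.6 [47.6 57.8 62.4]
490 [479.9 145. ] [66.7 50.6] 83.5 [47.3 57.8 62.9]
514 [423.8 264.4] [66.6 49.3] 84.1 [47.4 57.8 63. ]
511 [416.5 151.3] [66.4 50.6] 85.8 [47.6 57.6 63. ]
```

Request:
servo_tool(commands=[[0,0,7,-2,38,0,0],[0,0,14,-5,77,0,0],[0,0,21,-7,116,0,0],[0,0,28,-10,154,0,0],[0,0,34.8,-12,193,0,0]])

```text
clock: 6.68
tcp_pos: [0.4458, -0.1179, 0.1707]
orientation: [-1.89, -2.508, 0.001]
contact_force: [1.2, 0.2, 0.1]
grip_width: 0.0855
gripper_force: 0.0
```

Request:
servo_tool(commands=[[0,0,7,-2,38,0,0],[0,0,14,-5,77,0,0],[0,0,21,-7,116,0,0],[0,0,28,-10,154,0,0],[0,0,34.8,-12,193,0,0]])

```text
clock: 7.1
tcp_pos: [0.4338, 0.075, 0.1708]
orientation: [-1.053, -2.959, 0.001]
contact_force: [0.6, 0.2, 0.4]
grip_width: 0.0848
gripper_force: 0.0
```

Request:
servo_tool(commands=[[0,0,7,-2,38,0,0],[0,0,14,-5,77,0,0],[0,0,21,-7,116,0,0],[0,0,28,-10,154,0,0],[0,0,34.8,-12,193,0,0]])

```text
clock: 7.52
tcp_pos: [0.4219, 0.2679, 0.1705]
orientation: [-0.12, -3.138, 0.001]
contact_force: [1.3, -0.4, 0.0]
grip_width: 0.0856
gripper_force: 0.0
```

Request:
servo_tool(commands=[[0,0,0,0,0,-38,0],[0,0,0,0,0,-76,0],[0,0,0,0,0,-80,0],[0,0,0,0,0,-80,0]])

```text
clock: 7.85
tcp_pos: [0.421, 0.2647, 0.089]
orientation: [-0.13, -3.134, 0.007]
contact_force: [0.9, 0.4, 0.2]
grip_width: 0.0851
gripper_force: 0.0
```

Request:
servo_tool(commands=[[0,0,0,0,0,-25,0],[0,0,0,0,0,-50,0],[0,0,0,0,0,-68,0],[0,0,0,0,0,-75,0],[0,0,0,0,0,-75,0]])

```text
clock: 8.27
tcp_pos: [0.4231, 0.2661, 0.0165]
orientation: [-0.131, -3.138, 0.001]
contact_force: [-0.2, -0.1, 0.1]
grip_width: 0.0852
gripper_force: 0.0
```

Request:
servo_tool(commands=[[0,0,0,0,0,0,0.5],[0,0,0,0,0,0,1],[0,0,0,0,0,0,1],[0,0,0,0,0,0,1],[0,0,0,0,0,0,1]])

```text
clock: 8.68
tcp_pos: [0.4242, 0.2674, 0.0183]
orientation: [0.13, 3.136, 0.004]
contact_force: [-0.2, -1.1, 7.3]
grip_width: 0.0657
gripper_force: 65.5
```

Request:
servo_tool(commands=[[0,0,0,0,0,20,1],[0,0,0,0,0,55,1],[0,0,0,0,0,90,1],[0,0,0,0,0,125,1],[0,0,0,0,0,155,1]])

```text
clock: 9.1
tcp_pos: [0.4232, 0.2666, 0.1748]
orientation: [0.13, 3.137, 0.003]
contact_force: [0.5, 1.2, -2.4]
grip_width: 0.0655
gripper_force: 67.3
```

Request:
servo_tool(commands=[[0,0,-7,3,-35,0,1],[0,0,-14,7,-70,0,1],[0,0,-21,11,-105,0,1],[0,0,-28,14,-140,0,1],[0,0,-34.8,18,-175,0,1]])

```text
clock: 9.52
tcp_pos: [0.4406, 0.09, 0.1725]
orientation: [1.07, 2.953, 0.003]
contact_force: [-0.1, 0.5, -2.2]
grip_width: 0.0655
gripper_force: 67.4
```

Request:
servo_tool(commands=[[0,0,-7,3,-35,0,1],[0,0,-14,7,-70,0,1],[0,0,-21,11,-105,0,1],[0,0,-28,14,-140,0,1],[0,0,-34.8,18,-175,0,1]])

```text
clock: 9.93
tcp_pos: [0.4586, -0.085, 0.1724]
orientation: [1.905, 2.498, 0.003]
contact_force: [0.7, 1.2, -1.3]
grip_width: 0.0655
gripper_force: 67.4
```

Request:
servo_tool(commands=[[0,0,-7,3,-35,0,1],[0,0,-14,7,-70,0,1],[0,0,-21,11,-105,0,1],[0,0,-28,14,-140,0,1],[0,0,-34.8,18,-175,0,1]])

```text
clock: 10.35
tcp_pos: [0.4768, -0.2599, 0.1724]
orientation: [2.565, 1.814, 0.003]
contact_force: [0.9, 0.3, -1.8]
grip_width: 0.0653
gripper_force: 67.4
```

Request:
servo_tool(commands=[[0,0,0,0,0,-38,1],[0,0,0,0,0,-76,1],[0,0,0,0,0,-80,1],[0,0,0,0,0,-80,1],[0,0,0,0,0,-80,1]])

```text
clock: 10.77
tcp_pos: [0.4775, -0.2585, 0.0929]
orientation: [2.559, 1.822, 0.002]
contact_force: [-0.5, -0.7, -1.9]
grip_width: 0.0654
gripper_force: 68.0
```

Request:
servo_tool(commands=[[0,0,0,0,-0.5,-25,1],[0,0,0,0,-0.5,-50,1],[0,0,0,0,-0.5,-66,1],[0,0,0,0,-0.5,-72,1],[0,0,0,0,-0.5,-73,1]])

```text
clock: 11.18
tcp_pos: [0.4778, -0.2601, 0.0208]
orientation: [2.556, 1.823, 0.002]
contact_force: [-4.9, -0.2, 11.2]
grip_width: 0.0656
gripper_force: 68.7
```

Request:
servo_tool(commands=[[0,0,0,0,0,-1,1],[0,0,0,0,0,-2,1],[0,0,0,0,0,-2,1]])

```text
clock: 11.43
tcp_pos: [0.4778, -0.2601, 0.0208]
orientation: [2.557, 1.822, 0.004]
contact_force: [-8.8, 2.2, 22.1]
grip_width: 0.0654
gripper_force: 70.3
```

Request:
servo_tool(commands=[[0,0,0,0,0,-1,1],[0,0,0,0,0,-1,1]])

```text
clock: 11.6
tcp_pos: [0.4778, -0.2601, 0.0207]
orientation: [2.557, 1.822, 0.006]
contact_force: [-10.2, 4.9, 33.5]
grip_width: 0.0655
gripper_force: 71.6
```

Request:
servo_tool(commands=[[0,0,0,0,0,3,1],[0,0,0,0,0,4,0.3],[0,0,0,0,0,4,0],[0,0,0,0,0,4,0],[0,0,0,0,0,4,0]])

```text
clock: 12.02
tcp_pos: [0.4776, -0.2589, 0.0199]
orientation: [2.558, 1.822, 0.001]
contact_force: [-0.3, 0.6, -0.4]
grip_width: 0.0853
gripper_force: 0.0
```

Request:
servo_tool(commands=[[0,0,0,0,0,20,0],[0,0,0,0,0,55,0],[0,0,0,0,0,90,0],[0,0,0,0,0,125,0],[0,0,0,0,0,152,0]])

```text
clock: 12.43
tcp_pos: [0.4772, -0.2595, 0.1737]
orientation: [2.559, 1.82, 0.001]
contact_force: [1.4, -0.1, -0.8]
grip_width: 0.0851
gripper_force: 0.0
```

```bash
python3 - <<'E'
from h import *
snap("top","t3");snap("wrist","w4")
for n in ("t3","w4"):
  P=np.load(f"pics/{n}.npz")["P"]
  for c in comps(P,(.35,.62,-.42,-.1),(.047,.08)): print(n,*c)
E
```

```text
t3 487 [ 479.9 -259.9] [52.6 66.3] 71.1 [49.6 60.2 65.1]
w4 3148 [ 479.8 -260.1] [49.3 66. ] 70.6 [49.5 59.  62.2]
w4 2642 [ 459.8 -313.8] [48.1 66.1] 70.4 [49.3 58.8 62.1]
```

Request:
servo_tool(commands=[[0,0,7,0,27,0,0],[0,0,14,0,54,0,0],[0,0,21,0,81,0,0],[0,0,28,0,108,0,0],[0,0,34.8,0,135,0,0]])

```text
clock: 12.95
tcp_pos: [0.4763, -0.1226, 0.1707]
orientation: [-1.889, -2.509, 0.001]
contact_force: [0.7, 0.4, -0.4]
grip_width: 0.0857
gripper_force: 0.0
```

Request:
servo_tool(commands=[[0,0,7,0,27,0,0],[0,0,14,0,54,0,0],[0,0,21,0,81,0,0],[0,0,28,0,108,0,0],[0,0,34.8,1,135,0,0]])

```text
clock: 13.37
tcp_pos: [0.4771, 0.0124, 0.1707]
orientation: [-1.053, -2.959, 0.001]
contact_force: [-0.0, -0.6, 0.6]
grip_width: 0.0854
gripper_force: 0.0
```

Request:
servo_tool(commands=[[0,0,7,0,27,0,0],[0,0,14,0,54,0,0],[0,0,21,0,81,0,0],[0,0,28,0,108,0,0],[0,0,34.8,1,136,0,0]])

```text
clock: 13.78
tcp_pos: [0.4781, 0.1481, 0.1705]
orientation: [-0.12, -3.138, 0.001]
contact_force: [0.6, -0.5, -0.9]
grip_width: 0.0856
gripper_force: 0.0
```

Request:
servo_tool(commands=[[0,0,0,0,0,-38,0],[0,0,0,0,0,-76,0],[0,0,0,0,0,-80,0],[0,0,0,0,0,-80,0]])

```text
clock: 14.12
tcp_pos: [0.4767, 0.146, 0.0891]
orientation: [-0.129, -3.133, 0.005]
contact_force: [-0.1, 0.3, 1.1]
grip_width: 0.0852
gripper_force: 0.0
```

Request:
servo_tool(commands=[[0,0,0,0,0,-25,0],[0,0,0,0,0,-50,0],[0,0,0,0,0,-68,0],[0,0,0,0,0,-75,0],[0,0,0,0,0,-75,0]])

```text
clock: 14.53
tcp_pos: [0.479, 0.1467, 0.0165]
orientation: [-0.13, -3.138, 0.001]
contact_force: [0.4, -0.0, 0.5]
grip_width: 0.0852
gripper_force: 0.0
```

Request:
servo_tool(commands=[[0,0,0,0,0,0,0.5],[0,0,0,0,0,0,1],[0,0,0,0,0,0,1],[0,0,0,0,0,0,1],[0,0,0,0,0,0,1]])

```text
clock: 14.95
tcp_pos: [0.4802, 0.1475, 0.0184]
orientation: [0.13, 3.136, 0.002]
contact_force: [-0.7, -1.4, 4.1]
grip_width: 0.0657
gripper_force: 64.6
```

Request:
servo_tool(commands=[[0,0,0,0,0,20,1],[0,0,0,0,0,55,1],[0,0,0,0,0,90,1],[0,0,0,0,0,125,1],[0,0,0,0,0,155,1]])

```text
clock: 15.37
tcp_pos: [0.4793, 0.147, 0.175]
orientation: [0.13, 3.136, 0.002]
contact_force: [1.3, 0.6, -1.3]
grip_width: 0.0653
gripper_force: 66.8
```

Request:
servo_tool(commands=[[0,0,-7,1,-23,0,1],[0,0,-14,2,-46,0,1],[0,0,-21,3,-70,0,1],[0,0,-28,4,-93,0,1],[0,0,-34.8,6,-117,0,1]])

```text
clock: 15.78
tcp_pos: [0.4848, 0.0292, 0.1728]
orientation: [1.07, 2.952, 0.003]
contact_force: [-0.4, -0.9, -1.5]
grip_width: 0.0654
gripper_force: 66.9
```

Request:
servo_tool(commands=[[0,0,-7,1,-23,0,1],[0,0,-14,2,-46,0,1],[0,0,-21,3,-70,0,1],[0,0,-28,4,-93,0,1],[0,0,-34.8,6,-117,0,1]])

```text
clock: 16.2
tcp_pos: [0.4907, -0.0879, 0.1726]
orientation: [1.905, 2.498, 0.003]
contact_force: [0.2, 0.1, -1.5]
grip_width: 0.0657
gripper_force: 66.9
```

Request:
servo_tool(commands=[[0,0,-7,1,-23,0,1],[0,0,-14,2,-46,0,1],[0,0,-21,3,-70,0,1],[0,0,-28,4,-93,0,1],[0,0,-34.8,5,-117,0,1]])

```text
clock: 16.62
tcp_pos: [0.496, -0.2047, 0.1726]
orientation: [2.564, 1.814, 0.004]
contact_force: [0.6, 0.6, -1.4]
grip_width: 0.0657
gripper_force: 66.9
```

Request:
servo_tool(commands=[[0,0,0,0,0,-38,1],[0,0,0,0,0,-76,1],[0,0,0,0,0,-80,1],[0,0,0,0,0,-80,1],[0,0,0,0,0,-80,1]])

```text
clock: 17.03
tcp_pos: [0.4966, -0.2042, 0.093]
orientation: [2.559, 1.821, 0.002]
contact_force: [0.7, -0.6, -1.4]
grip_width: 0.0656
gripper_force: 67.3
```

Request:
servo_tool(commands=[[0,0,0,0,0,-25,1],[0,0,0,0,0,-50,1],[0,0,0,0,0,-64,1],[0,0,0,0,0,-69,1],[0,0,0,0,0,-69,1]])

```text
clock: 17.45
tcp_pos: [0.4969, -0.204, 0.0235]
orientation: [2.558, 1.822, 0.002]
contact_force: [0.7, 0.2, -1.2]
grip_width: 0.0656
gripper_force: 67.8
```

Request:
servo_tool(commands=[[0,0,0,0,-0.5,-1,1],[0,0,0,0,-0.5,-2,1],[0,0,0,0,-0.5,-2,1]])

```text
clock: 17.7
tcp_pos: [0.4972, -0.2048, 0.0217]
orientation: [2.558, 1.821, 0.003]
contact_force: [-0.9, 0.2, 2.6]
grip_width: 0.0655
gripper_force: 67.8
```

Request:
servo_tool(commands=[[0,0,0,0,0,-1,1],[0,0,0,0,0,-1.5,1],[0,0,0,0,0,-1.5,1]])

```text
clock: 17.95
tcp_pos: [0.4973, -0.2048, 0.0214]
orientation: [2.558, 1.822, 0.005]
contact_force: [-4.9, 2.9, 21.2]
grip_width: 0.0651
gripper_force: 69.4
```

Request:
servo_tool(commands=[[0,0,0,0,0,1.5,1],[0,0,0,0,0,2.5,0.3],[0,0,0,0,0,2.5,0],[0,0,0,0,0,2.5,0],[0,0,0,0,0,2.5,0]])

```text
clock: 18.37
tcp_pos: [0.4958, -0.2044, 0.0213]
orientation: [-2.56, -1.822, 0.0]
contact_force: [0.3, -0.8, -0.6]
grip_width: 0.0853
gripper_force: 0.0
```

Request:
servo_tool(commands=[[0,0,0,0,0,20,0],[0,0,0,0,0,55,0],[0,0,0,0,0,90,0],[0,0,0,0,0,125,0],[0,0,0,0,0,150,0]])

```text
clock: 18.78
tcp_pos: [0.4962, -0.2051, 0.1739]
orientation: [2.559, 1.82, 0.002]
contact_force: [1.0, -0.8, 0.2]
grip_width: 0.0853
gripper_force: 0.0
```

```bash
python3 - <<'E'
from h import *
snap("top","t4");snap("wrist","w5")
for n in ("t4","w5"):
  P=np.load(f"pics/{n}.npz")["P"]
  for c in comps(P,(.35,.62,-.42,-.1),(.047,.08)): print(n,*c)
P=np.load("pics/t4.npz")["P"]
for c in comps(P,(.35,.62,0,.35),(.045,.08)): print(*c)
for c in comps(P,(.35,.62,-.15,.07),(.007,.014)): print(*c)
E
```

```text
t4 374 [ 498.6 -197.9] [41.9 68.8] 81.4 [50.1 60.9 65.4]
w5 3166 [ 497.1 -204.7] [48.6 66. ] 70.8 [49.1 59.  62.2]
w5 2614 [ 479.9 -259.4] [47.8 66.3] 69.0 [49.2 59.  62.1]
w5 1606 [ 450.9 -309.6] [47.2 46.4] 70.8 [49.1 59.  62.2]
w5 614 [ 482.7 -321.2] [46.3 17.7] 70.6 [48.3 58.1 61.3]
730 [604.2 193.9] [193.1  32.5] 89.6 [49.5 59.9 63.8]
473 [543.2 137.6] [66.3 50.5] 85.5 [47.7 57.6 62.6]
503 [416.6 151. ] [66.6 50.9] 88.1 [47.5 57.7 62.9]
930 [518.  -20.3] [110.1  82.3] 13.3 [ 8.7 11.3 13.5]
```

Request:
servo_tool(commands=[[0,0,7,3,23,0,0],[0,0,14,6,46,0,0],[0,0,21,9,69,0,0],[0,0,28,12,92,0,0],[0,0,34.8,15,115,0,0]])

```text
clock: 19.3
tcp_pos: [0.5102, -0.0882, 0.1704]
orientation: [-1.889, -2.508, 0.001]
contact_force: [0.4, -0.1, -0.2]
grip_width: 0.0852
gripper_force: 0.0
```

Request:
servo_tool(commands=[[0,0,7,3,23,0,0],[0,0,14,6,46,0,0],[0,0,21,9,69,0,0],[0,0,28,12,92,0,0],[0,0,34.8,15,115,0,0]])

```text
clock: 19.72
tcp_pos: [0.5252, 0.0267, 0.1703]
orientation: [-1.052, -2.958, 0.001]
contact_force: [0.4, 0.1, 0.8]
grip_width: 0.0852
gripper_force: 0.0
```

Request:
servo_tool(commands=[[0,0,7,3,23,0,0],[0,0,14,6,46,0,0],[0,0,21,9,69,0,0],[0,0,28,12,92,0,0],[0,0,34.8,15,115,0,0]])

```text
clock: 20.13
tcp_pos: [0.5402, 0.1416, 0.1701]
orientation: [-0.12, -3.137, 0.001]
contact_force: [0.7, 0.5, 0.3]
grip_width: 0.0856
gripper_force: 0.0
```

Request:
servo_tool(commands=[[0,0,0,0,0,-38,0],[0,0,0,0,0,-76,0],[0,0,0,0,0,-80,0],[0,0,0,0,0,-80,0]])

```text
clock: 20.47
tcp_pos: [0.5383, 0.1395, 0.0886]
orientation: [-0.13, -3.132, 0.005]
contact_force: [0.3, -0.4, 0.2]
grip_width: 0.0857
gripper_force: 0.0
```

Request:
servo_tool(commands=[[0,0,0,0,0,-25,0],[0,0,0,0,0,-50,0],[0,0,0,0,0,-68,0],[0,0,0,0,0,-74.5,0],[0,0,0,0,0,-74.5,0]])

```text
clock: 20.88
tcp_pos: [0.5409, 0.1402, 0.0169]
orientation: [-0.13, -3.138, 0.001]
contact_force: [-0.9, 0.5, 1.1]
grip_width: 0.0857
gripper_force: 0.0
```

Request:
servo_tool(commands=[[0,0,0,0,0,0,0.5],[0,0,0,0,0,0,1],[0,0,0,0,0,0,1],[0,0,0,0,0,0,1],[0,0,0,0,0,0,1]])

```text
clock: 21.3
tcp_pos: [0.5425, 0.1409, 0.0189]
orientation: [0.13, 3.136, 0.002]
contact_force: [-0.3, -1.0, 6.4]
grip_width: 0.0653
gripper_force: 66.7
```

Request:
servo_tool(commands=[[0,0,0,0,0,20,1],[0,0,0,0,0,55,1],[0,0,0,0,0,90,1],[0,0,0,0,0,125,1],[0,0,0,0,0,155,1]])

```text
clock: 21.72
tcp_pos: [0.5411, 0.1405, 0.1749]
orientation: [0.13, 3.137, 0.001]
contact_force: [1.0, 0.8, -2.2]
grip_width: 0.065
gripper_force: 67.5
```

Request:
servo_tool(commands=[[0,0,-7,-4,-25,0,1],[0,0,-14,-7,-50,0,1],[0,0,-21,-11,-74,0,1],[0,0,-28,-14,-99,0,1],[0,0,-34.8,-18,-124,0,1]])

```text
clock: 22.13
tcp_pos: [0.5225, 0.0156, 0.1727]
orientation: [1.07, 2.953, 0.002]
contact_force: [0.2, -0.2, -2.2]
grip_width: 0.0651
gripper_force: 67.5
```

Request:
servo_tool(commands=[[0,0,-7,-4,-25,0,1],[0,0,-14,-7,-50,0,1],[0,0,-21,-11,-74,0,1],[0,0,-28,-14,-99,0,1],[0,0,-34.8,-18,-124,0,1]])

```text
clock: 22.55
tcp_pos: [0.5046, -0.1084, 0.1726]
orientation: [1.905, 2.498, 0.002]
contact_force: [-0.2, -0.8, -1.8]
grip_width: 0.0655
gripper_force: 67.5
```

Request:
servo_tool(commands=[[0,0,-7,-4,-25,0,1],[0,0,-14,-7,-50,0,1],[0,0,-21,-11,-74,0,1],[0,0,-28,-14,-99,0,1],[0,0,-34.8,-18,-124,0,1]])

```text
clock: 22.97
tcp_pos: [0.4867, -0.2322, 0.1725]
orientation: [2.564, 1.815, 0.002]
contact_force: [0.3, 0.1, -2.2]
grip_width: 0.0654
gripper_force: 67.5
```

Request:
servo_tool(commands=[[0,0,0,0,0,-30,1],[0,0,0,0,0,-60,1],[0,0,0,0,0,-80,1],[0,0,0,0,0,-85,1],[0,0,0,0,0,-85,1]])

```text
clock: 23.38
tcp_pos: [0.486, -0.2309, 0.0861]
orientation: [-2.558, -1.82, 0.002]
contact_force: [0.5, -0.3, -1.9]
grip_width: 0.0653
gripper_force: 67.6
```

Request:
servo_tool(commands=[[0,0,0,1.5,-1,-6,1],[0,0,0,1.5,-1,-11,1],[0,0,0,1.5,-1,-15,1],[0,0,0,1.5,-1,-17,1],[0,0,0,1.5,-1,-17,1]])

```text
clock: 23.8
tcp_pos: [0.4884, -0.2323, 0.0698]
orientation: [-2.559, -1.822, -0.0]
contact_force: [-0.8, 0.4, -2.4]
grip_width: 0.0653
gripper_force: 67.6
```

Request:
servo_tool(commands=[[0,0,0,0,0,-1,1],[0,0,0,0,0,-1.5,1],[0,0,0,0,0,-1.5,1]])

```text
clock: 24.05
tcp_pos: [0.4884, -0.2325, 0.0684]
orientation: [2.559, 1.822, 0.0]
contact_force: [-0.3, -0.4, -1.8]
grip_width: 0.0653
gripper_force: 67.6
```

Request:
servo_tool(commands=[[0,0,0,0,0,-1,1],[0,0,0,0,0,-1,1],[0,0,0,0,0,-1,1]])

```text
clock: 24.3
tcp_pos: [0.4887, -0.2325, 0.0675]
orientation: [2.559, 1.822, 0.001]
contact_force: [0.3, 0.4, 0.2]
grip_width: 0.0654
gripper_force: 68.2
```

Request:
servo_tool(commands=[[0,0,0,0,0,-1,1],[0,0,0,0,0,-1,1],[0,0,0,0,0,-1,1]])

```text
clock: 24.55
tcp_pos: [0.4888, -0.2324, 0.0674]
orientation: [-2.559, -1.822, -0.002]
contact_force: [-2.6, 2.8, 12.5]
grip_width: 0.0654
gripper_force: 69.6
```

Request:
servo_tool(commands=[[0,0,0,0,0,1,1],[0,0,0,0,0,1,0.3],[0,0,0,0,0,1,0],[0,0,0,0,0,1,0],[0,0,0,0,0,1,0]])

```text
clock: 24.97
tcp_pos: [0.4884, -0.2325, 0.0672]
orientation: [2.559, 1.822, -0.0]
contact_force: [0.5, -0.2, 0.4]
grip_width: 0.0855
gripper_force: 0.0
```

Request:
servo_tool(commands=[[0,0,0,0,0,15,0],[0,0,0,0,0,35,0],[0,0,0,0,0,60,0],[0,0,0,0,0,85,0],[0,0,0,0,0,104.5,0]])

```text
clock: 25.38
tcp_pos: [0.4885, -0.2329, 0.1734]
orientation: [2.559, 1.821, 0.001]
contact_force: [-0.1, -0.4, 0.2]
grip_width: 0.0856
gripper_force: 0.0
```

```bash
python3 - <<'E'
from h import *
snap("scene","s5");snap("wrist","w6")
for n in ("s5","w6"):
  P=np.load(f"pics/{n}.npz")["P"]
  for z in((.047,.068),(.092,.12)):
    for c in comps(P,(.35,.62,-.42,-.1),z): print(n,*c)
E
```

```text
s5 649 [ 489.7 -234.8] [105.5  70.8] 70.7 [48.6 57.8 63.5]
s5 499 [ 460.6 -316.1] [49.3 68.7] 70.6 [48.6 57.3 62.1]
s5 477 [ 490.7 -234.4] [48.6 68.8] 73.9 [ 93.4 102.9 107. ]
w6 1753 [ 490.9 -193. ] [31.  46.9] 71.7 [49.5 59.9 62.6]
w6 681 [ 521.8 -206.7] [34.4 17.8] 70.7 [49.3 59.4 61.7]
w6 131 [ 498.  -280.5] [16.7 17.8] 68.4 [50.9 56.6 60.1]
w6 331 [ 465.4 -272.3] [13.6 46.4] 70.2 [50.6 57.1 60.2]
w6 2433 [ 460.2 -313.1] [45.8 66.2] 70.6 [49.1 58.8 62.1]
w6 4392 [ 489.6 -231.8] [48.4 66.1] 70.9 [ 94.5 104.5 107.7]
```

Request:
servo_tool(commands=[[0,0,7,-5,26,0,0],[0,0,14,-10,52,0,0],[0,0,21,-15,77,0,0],[0,0,28,-20,103,0,0],[0,0,34.8,-24,129,0,0]])

```text
clock: 25.9
tcp_pos: [0.4633, -0.1022, 0.171]
orientation: [-1.89, -2.508, 0.001]
contact_force: [0.7, -0.2, -0.2]
grip_width: 0.0852
gripper_force: 0.0
```

Request:
servo_tool(commands=[[0,0,7,-5,26,0,0],[0,0,14,-10,52,0,0],[0,0,21,-15,77,0,0],[0,0,28,-20,103,0,0],[0,0,34.8,-24,129,0,0]])

```text
clock: 26.32
tcp_pos: [0.4392, 0.0267, 0.171]
orientation: [-1.053, -2.959, 0.001]
contact_force: [0.3, 0.4, -0.3]
grip_width: 0.0852
gripper_force: 0.0
```

Request:
servo_tool(commands=[[0,0,7,-5,26,0,0],[0,0,14,-10,52,0,0],[0,0,21,-15,77,0,0],[0,0,28,-20,103,0,0],[0,0,34.8,-24,129,0,0]])

```text
clock: 26.73
tcp_pos: [0.4152, 0.1556, 0.171]
orientation: [-0.12, -3.138, 0.001]
contact_force: [0.4, -0.3, -0.1]
grip_width: 0.0856
gripper_force: 0.0
```

Request:
servo_tool(commands=[[0,0,0,0,0,-38,0],[0,0,0,0,0,-76,0],[0,0,0,0,0,-80,0],[0,0,0,0,0,-80,0]])

```text
clock: 27.07
tcp_pos: [0.4142, 0.1532, 0.0898]
orientation: [-0.13, -3.133, 0.006]
contact_force: [0.4, -2.3, 0.9]
grip_width: 0.0855
gripper_force: 0.0
```

Request:
servo_tool(commands=[[0,0,0,0,0,-25,0],[0,0,0,0,0,-50,0],[0,0,0,0,0,-68,0],[0,0,0,0,0,-75,0],[0,0,0,0,0,-75,0]])

```text
clock: 27.48
tcp_pos: [0.4165, 0.1542, 0.017]
orientation: [-0.131, -3.138, 0.001]
contact_force: [-0.0, -0.1, -0.1]
grip_width: 0.0855
gripper_force: 0.0
```

Request:
servo_tool(commands=[[0,0,0,0,0,0,0.5],[0,0,0,0,0,0,1],[0,0,0,0,0,0,1],[0,0,0,0,0,0,1],[0,0,0,0,0,0,1]])

```text
clock: 27.9
tcp_pos: [0.4176, 0.155, 0.0185]
orientation: [0.13, 3.136, 0.003]
contact_force: [-0.8, -0.9, 6.9]
grip_width: 0.0649
gripper_force: 65.4
```

Request:
servo_tool(commands=[[0,0,0,0,0,20,1],[0,0,0,0,0,55,1],[0,0,0,0,0,90,1],[0,0,0,0,0,125,1],[0,0,0,0,0,155,1]])

```text
clock: 28.32
tcp_pos: [0.4166, 0.1544, 0.1751]
orientation: [0.13, 3.137, 0.002]
contact_force: [-0.5, 0.5, -0.8]
grip_width: 0.0652
gripper_force: 67.3
```

Request:
servo_tool(commands=[[0,0,-7,3,-29,0,1],[0,0,-14,7,-59,0,1],[0,0,-21,11,-88,0,1],[0,0,-28,14,-118,0,1],[0,0,-34.8,18,-147,0,1]])

```text
clock: 28.73
tcp_pos: [0.4342, 0.0061, 0.173]
orientation: [1.071, 2.952, 0.003]
contact_force: [0.7, 0.1, -1.8]
grip_width: 0.0652
gripper_force: 67.4
```

Request:
servo_tool(commands=[[0,0,-7,3,-29,0,1],[0,0,-14,7,-59,0,1],[0,0,-21,11,-88,0,1],[0,0,-28,14,-118,0,1],[0,0,-34.8,18,-147,0,1]])

```text
clock: 29.15
tcp_pos: [0.4522, -0.1409, 0.1729]
orientation: [1.905, 2.497, 0.003]
contact_force: [-0.2, 0.1, -1.7]
grip_width: 0.0653
gripper_force: 67.4
```

Request:
servo_tool(commands=[[0,0,-7,3,-29,0,1],[0,0,-14,7,-59,0,1],[0,0,-21,11,-88,0,1],[0,0,-28,14,-118,0,1],[0,0,-34.8,17,-147,0,1]])

```text
clock: 29.57
tcp_pos: [0.4695, -0.2877, 0.1729]
orientation: [2.564, 1.814, 0.003]
contact_force: [0.7, 0.2, -1.5]
grip_width: 0.065
gripper_force: 67.4
```

Request:
servo_tool(commands=[[0,0,0,0,0,-30,1],[0,0,0,0,0,-60,1],[0,0,0,0,0,-80,1],[0,0,0,0,0,-85,1],[0,0,0,0,0,-85,1]])

```text
clock: 29.98
tcp_pos: [0.4687, -0.2858, 0.0864]
orientation: [-2.558, -1.821, 0.001]
contact_force: [-0.2, 0.3, -0.6]
grip_width: 0.0654
gripper_force: 67.5
```

Request:
servo_tool(commands=[[0,0,0,0.5,-0.5,-6,1],[0,0,0,0.5,-0.5,-11,1],[0,0,0,0.5,-0.5,-15,1],[0,0,0,0.5,-0.5,-18,1],[0,0,0,0.5,-0.5,-18,1]])

```text
clock: 30.4
tcp_pos: [0.4699, -0.2867, 0.0687]
orientation: [-2.559, -1.822, -0.0]
contact_force: [-0.9, 0.2, -2.0]
grip_width: 0.0656
gripper_force: 67.5
```

Request:
servo_tool(commands=[[0,0,0,0,0,-1,1],[0,0,0,0,0,-1.5,1],[0,0,0,0,0,-1.5,1]])

```text
clock: 30.65
tcp_pos: [0.4699, -0.287, 0.0674]
orientation: [2.559, 1.822, 0.0]
contact_force: [0.3, -0.1, -2.4]
grip_width: 0.0654
gripper_force: 67.5
```

Request:
servo_tool(commands=[[0,0,0,0,0,-1,1],[0,0,0,0,0,-1,1],[0,0,0,0,0,-1,1]])

```text
clock: 30.9
tcp_pos: [0.4701, -0.2874, 0.0667]
orientation: [2.559, 1.821, 0.0]
contact_force: [-0.2, -0.7, 2.5]
grip_width: 0.0654
gripper_force: 67.8
```

Request:
servo_tool(commands=[[0,0,0,0,0,0,1],[0,0,0,0,0,0.5,0.3],[0,0,0,0,0,0.5,0],[0,0,0,0,0,0.5,0],[0,0,0,0,0,0.5,0]])

```text
clock: 31.32
tcp_pos: [0.4699, -0.2866, 0.0667]
orientation: [-2.559, -1.822, -0.0]
contact_force: [0.4, -0.7, -0.1]
grip_width: 0.0856
gripper_force: 0.0
```

Request:
servo_tool(commands=[[0,0,0,0,0,15,0],[0,0,0,0,0,35,0],[0,0,0,0,0,60,0],[0,0,0,0,0,85,0],[0,0,0,0,0,104.5,0]])

```text
clock: 31.73
tcp_pos: [0.47, -0.2871, 0.1729]
orientation: [2.559, 1.821, 0.001]
contact_force: [0.4, -0.4, -0.2]
grip_width: 0.0855
gripper_force: 0.0
```

Request:
servo_tool(commands=[[0,0,3,5,26,0,0],[0,0,6,9,53,0,0],[0,0,9,14,80,0,0],[0,0,12,19,106,0,0],[0,0,16.1,23,132,0,0]])

```text
clock: 32.15
tcp_pos: [0.493, -0.1534, 0.1713]
orientation: [-2.276, -2.165, -0.0]
contact_force: [-0.1, -0.5, -0.5]
grip_width: 0.0857
gripper_force: 0.0
```

Request:
servo_tool(commands=[[0,0,3,5,26,0,0],[0,0,6,9,53,0,0],[0,0,9,14,80,0,0],[0,0,12,19,106,0,0],[0,0,16.1,23,132,0,0]])

```text
clock: 32.57
tcp_pos: [0.5159, -0.0214, 0.1714]
orientation: [-1.95, -2.463, -0.0]
contact_force: [0.9, -0.4, 0.2]
grip_width: 0.0858
gripper_force: 0.0
```

```bash
python3 - <<'E'
from h import *
o=r.get_obs(); print(o["clock"],o["tcp_pos"],o["orientation"],o["joints"])
snap("scene","s6");snap("wrist","w7");snap("top","t6")
for n in ("s6","t6","w7"):
  P=np.load(f"pics/{n}.npz")["P"]
  for z in((.092,.12),(.047,.068)):
    for c in comps(P,(.35,.62,-.42,-.1),z): print(n,*c)
  for z in((.006,.014),(.025,.045)):
    for c in comps(P,(.40,.62,-.12,.07),z): print(n,"cover",*c)
E
```

```text
32.5667 [ 0.51594067 -0.0213687   0.17135653] [-1.95023754e+00 -2.46291533e+00 -3.86196002e-04] [-0.60546196  0.33342995  0.64529753  2.02475756 -0.26213035  0.86395826
  0.41663375]
s6 477 [ 490.2 -234.6] [47.8 68.8] 70.1 [ 93.2 102.8 107.3]
s6 501 [ 471.5 -289.1] [48.3 69.4] 72.6 [ 93.5 103.  107.5]
s6 895 [ 480.5 -262. ] [163.3  72. ] 71.1 [48.2 58.2 65.3]
s6 cover 685 [518.4 -22.5] [112.9  82.9] 12.3 [ 6.8  9.  11.4]
s6 cover 185 [518.9 -22.7] [20.6 59.8] 13.6 [26.3 37.1 40.8]
t6 545 [ 489.  -233.3] [51.2 66.2] 71.1 [ 94.1 105.4 110.4]
t6 547 [ 470.4 -287.6] [51.2 65.8] 70.9 [ 94.9 105.4 110.3]
t6 329 [ 497.  -204.5] [49.2 66.7] 73.0 [49.3 60.7 65.1]
t6 179 [ 459.1 -315.2] [50.2 65.7] 69.4 [50.1 59.6 64.6]
w7 1590 [ 498.  -200.9] [43.4 66.1] 71.6 [48.2 57.6 62.4]
w7 cover 6017 [518.4 -20.2] [110.3  80.1] 13.2 [ 8.6  9.8 11. ]
w7 cover 981 [518.7 -20. ] [17.2 55.7] 13.6 [37.8 39.7 40.8]
```

View pics/s6.png

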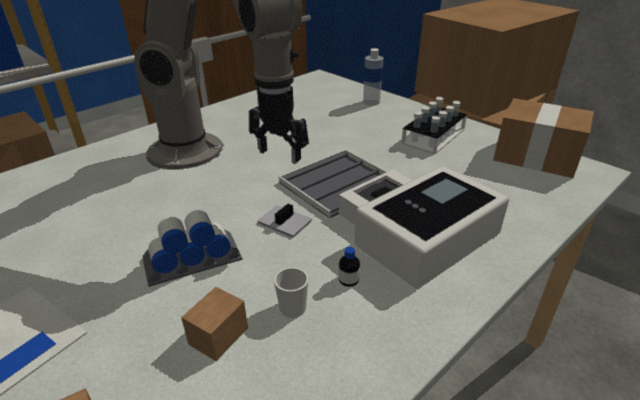

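View pics/w7.png

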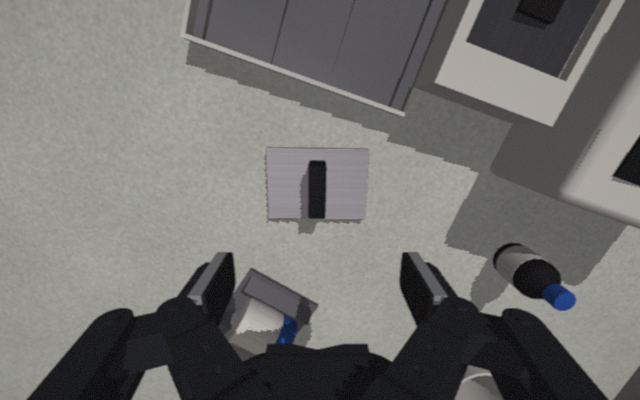

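Request:
servo_tool(commands=[[0,0,0,2,2,-38,0],[0,0,0,2,2,-76,0],[0,0,0,2,2,-112,0],[0,0,0,2,2,-142,0],[0,0,0,2,2,-154,0]], force=90)

```text
clock: 33.13
tcp_pos: [0.5151, -0.0223, 0.0139]
orientation: [-1.954, -2.455, 0.007]
contact_force: [-0.2, -0.2, -0.5]
grip_width: 0.0855
gripper_force: 0.0
```

Request:
servo_tool(commands=[[0,0,0,0,0,-1,0.3],[0,0,0,0,0,-1,1],[0,0,0,0,0,-1,1],[0,0,0,0,0,-1,1],[0,0,0,0,0,-1,1]])

```text
clock: 33.55
tcp_pos: [0.5191, -0.0209, 0.0179]
orientation: [1.953, 2.459, 0.004]
contact_force: [0.7, 0.3, 0.1]
grip_width: 0.0256
gripper_force: 0.0
```

Request:
servo_tool(commands=[[0,0,0,0,0,0,1],[0,0,0,0,0,0,1],[0,0,0,0,0,0,1]])

```text
clock: 33.8
tcp_pos: [0.5189, -0.0207, 0.0179]
orientation: [1.953, 2.459, 0.003]
contact_force: [-1.8, 1.5, 10.4]
grip_width: 0.0158
gripper_force: 88.6
```

Request:
servo_tool(commands=[[0,0,0,0,0,15,1],[0,0,0,0,0,45,1],[0,0,0,0,0,80,1],[0,0,0,0,0,115,1],[0,0,0,0,0,135,1]])

```text
clock: 34.22
tcp_pos: [0.519, -0.0212, 0.1549]
orientation: [1.953, 2.458, 0.005]
contact_force: [0.8, 0.5, -0.4]
grip_width: 0.0163
gripper_force: 88.2
```

```bash
python3 - <<'E'
from h import *
o=r.get_obs(); print(o["clock"],o["tcp_pos"],o["orientation"],o["contact_force"],o["grip_width"])
snap("wrist","w8");snap("top","t8")
for n in ("t6","t8","w1","w8"):
  P=np.load(f"pics/{n}.npz")["P"]
  print(n)
  for z in((.0475,.0528),(.0535,.0577),(.0578,.065),(.19,.21)):
    for c in comps(P,(.58,.72,.10,.30),z): print(" ",z,*c)
P=np.load("pics/t8.npz")["P"]
for c in comps(P,(.42,.62,-.1,.06),(.12,.24)): print("held",*c)
P=np.load("pics/w8.npz")["P"]
for z in ((.13,.155),(.12,.17),(.155,.18)):
  for c in comps(P,(.42,.62,-.1,.06),z): print("held w",z,*c)
E
```

```text
34.2167 [ 0.5190241  -0.02123582  0.15494974] [1.95294232 2.45750828 0.00484419] [ 0.83750542  0.47624076 -0.41017111] 0.016320312925103442
t6
  (0.0475, 0.0528) 856 [652.3 191.6] [119.   91.1] 85.4 [48.9 51.2 52.7]
  (0.0535, 0.0577) 131 [650.5 189.4] [38.8 52.7] 13.6 [53.9 56.5 57.5]
  (0.0578, 0.065) 1432 [651.9 191.2] [189.3 114.5] 85.5 [58.9 61.5 64. ]
  (0.0578, 0.065) 72 [649.7 190.1] [49.6 27.4] 84.0 [58.  58.9 61.4]
t8
  (0.0475, 0.0528) 878 [652.6 191.8] [118.9  91.2] 85.4 [49.1 51.4 52.6]
  (0.0535, 0.0577) 159 [651.4 193. ] [46.7 77. ] 13.0 [53.7 56.  57.6]
  (0.0578, 0.065) 1429 [652.  191.1] [189.4 114.5] 85.3 [58.8 61.4 64.1]
w1
  (0.0475, 0.0528) 295 [596.9 220.4] [141.2   2.6] 85.4 [47.7 50.  52.3]
  (0.0475, 0.0528) 4620 [654.8 191.3] [120.3  87.3] 84.9 [49.3 50.3 51.5]
  (0.0535, 0.0577) 242 [597.1 221.7] [138.2   2.3] 85.3 [53.6 55.5 57.5]
  (0.0535, 0.0577) 878 [650.3 191.7] [50.2 31. ] 84.6 [54.6 55.8 56.9]
  (0.0535, 0.0577) 157 [681.4 147.8] [82.  41.2] 44.9 [53.8 55.5 57.3]
  (0.0535, 0.0577) 89 [699.4 220.4] [53.4  2.5] 85.4 [53.7 55.2 57.4]
  (0.0578, 0.065) 2868 [649.1 218. ] [138.1 107.1] 85.2 [58.7 59.9 60.9]
  (0.0578, 0.065) 142 [662.3 126.3] [ 9.5 45.4] 85.3 [58.5 59.7 60.8]
  (0.0578, 0.065) 311 [699.3 152.6] [43.1 13.5] 85.2 [58.3 59.8 63.4]
w8
  (0.0475, 0.0528) 202 [589.9 125.1] [13.  52.7] 10.0 [47.8 50.2 52.5]
  (0.0475, 0.0528) 5452 [650.8 157.1] [45.2 90.1] 85.5 [49.3 50.5 51.8]
  (0.0535, 0.0577) 170 [590.1 123.5] [14.2 51. ] 12.0 [53.7 55.7 57.5]
  (0.0535, 0.0577) 289 [694.1 151.8] [45.5  2.7] 85.3 [53.8 55.7 57.4]
  (0.0578, 0.065) 8959 [647.8 137.7] [121.   75.3] 0.0 [58.7 60.  61.7]
held w (0.13, 0.155) 15766 [518.2 -16.7] [110.2  72.6] 13.3 [145.5 146.8 147.8]
held w (0.12, 0.17) 16520 [518.2 -16.7] [110.2  72.6] 13.3 [145.6 146.9 151.6]
held w (0.155, 0.18) 4989 [517.1 -20.1] [57.  40.1] 79.2 [162.5 176.5 177.8]
```

View pics/w8.png

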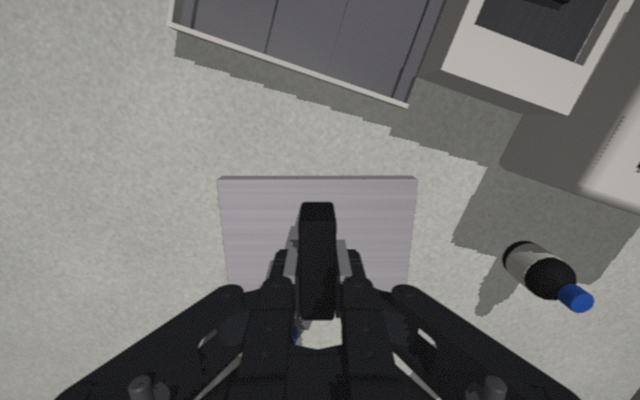

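Request:
servo_tool(commands=[[0,0,6.6,12,19,0,1],[0,0,13.2,24,38,0,1],[0,0,19.8,36,58,0,1],[0,0,26.4,48,77,0,1],[0,0,33,60,97,0,1]])

```text
clock: 34.73
tcp_pos: [0.5774, 0.077, 0.1503]
orientation: [-1.166, -2.916, 0.001]
contact_force: [0.2, -0.2, -1.1]
grip_width: 0.016
gripper_force: 88.2
```

Request:
servo_tool(commands=[[0,0,6.6,12,19,0,1],[0,0,13.2,24,38,0,1],[0,0,19.8,36,58,0,1],[0,0,26.4,48,77,0,1],[0,0,33,60,97,0,1]])

```text
clock: 35.15
tcp_pos: [0.6374, 0.1738, 0.1499]
orientation: [-0.29, -3.126, 0.001]
contact_force: [-0.4, -1.0, -0.3]
grip_width: 0.0162
gripper_force: 88.2
```

Request:
servo_tool(commands=[[0,0,3,6,9,0,1],[0,0,6.2,13,18.5,0,1],[0,0,6.2,13,18.5,-20,1],[0,0,6.2,13,18.5,-30,1],[0,0,6.2,13,18.5,-30,1]])

```text
clock: 35.57
tcp_pos: [0.6479, 0.1907, 0.1172]
orientation: [-0.129, -3.132, 0.004]
contact_force: [-0.7, -0.5, -2.2]
grip_width: 0.0164
gripper_force: 88.2
```

```bash
python3 - <<'E'
from h import *
o=r.get_obs(); print(o["clock"],o["tcp_pos"],o["orientation"],o["contact_force"],o["grip_width"])
snap("wrist","w9");snap("top","t9")
P=np.load("pics/w9.npz")["P"]
for z in ((.10,.125),(.0475,.0528),(.0578,.065)):
  for c in comps(P,(.55,.75,.05,.35),z): print("w",z,*c)
P=np.load("pics/t9.npz")["P"]
for z in ((.11,.125),(.0475,.0528),(.0578,.065)):
  for c in comps(P,(.55,.75,.05,.35),z): print("t",z,*c)
E
```

```text
35.5667 [0.64790497 0.19070749 0.11724922] [-0.12918161 -3.13213309  0.00422465] [-0.7468745  -0.5284986  -2.19193777] 0.016407462776672283
w (0.1, 0.125) 16047 [642.7 190.4] [110.   72.8] 85.1 [107.9 109.2 110.4]
w (0.1, 0.125) 755 [706.9  66.6] [33.1 19.4] 90.0 [100.6 103.8 105.4]
w (0.1, 0.125) 1185 [717.6 184.3] [31.9 20.8] 84.9 [100.9 104.3 105.5]
w (0.1, 0.125) 1469 [724.8 316.7] [54.6 24.4] 51.2 [100.8 104.2 105.6]
w (0.1, 0.125) 92 [712.2 109.8] [ 3.6 19.1] 39.2 [103.6 104.6 105.7]
w (0.1, 0.125) 91 [724.4 258.6] [19.4  3.2] 43.5 [103.6 104.8 105.9]
w (0.1, 0.125) 233 [738.9 119.3] [ 5.  35.3] 42.2 [105.5 107.8 108.6]
w (0.1, 0.125) 142 [742.9 240.1] [20.2  5. ] 36.2 [105.  107.8 108.7]
w (0.0475, 0.0528) 2710 [612.9 194.7] [120.7  12.7] 85.5 [49.4 50.4 51.6]
w (0.0475, 0.0528) 166 [698.2  69.5] [38.4  2.2] 84.2 [47.8 50.3 52.5]
w (0.0475, 0.0528) 198 [717.6 309.6] [48.2  2.9] 84.0 [47.7 50.4 52.5]
w (0.0578, 0.065) 12917 [652.3 197. ] [284.8 115.4] 85.0 [58.8 59.9 61.2]
t (0.11, 0.125) 92 [738.1  97.1] [68.6 24.4] 89.2 [110.1 110.8 112.8]
t (0.11, 0.125) 649 [647. 189.] [110.8  78.9] 85.8 [110.5 112.7 115.8]
t (0.0475, 0.0528) 178 [636.5 192. ] [116.9  59.7] 86.0 [49.1 51.3 52.6]
t (0.0578, 0.065) 949 [651.  182.4] [180.5 114.3] 85.6 [58.8 61.5 64. ]
```

View pics/w9.png

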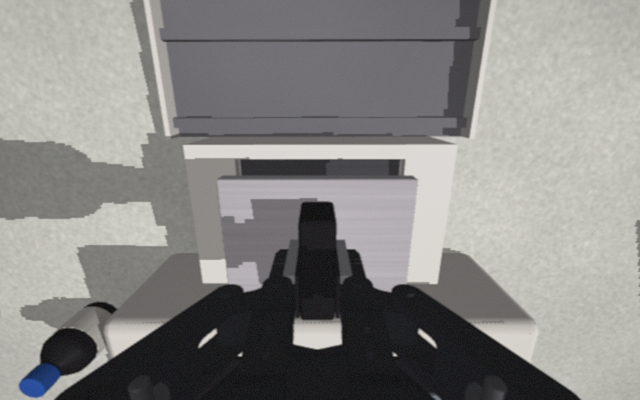

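Request:
servo_tool(commands=[[0,0,0,1,0.5,0,1],[0,0,0,1,0.5,0,1],[0,0,0,1,0.5,-20,1],[0,0,0,1,0.5,-30,1],[0,0,0,1,0.5,-30,1]])

```text
clock: 36.08
tcp_pos: [0.6501, 0.1917, 0.0892]
orientation: [-0.129, -3.135, 0.002]
contact_force: [-0.8, 0.0, -0.6]
grip_width: 0.0161
gripper_force: 88.2
```

Request:
servo_tool(commands=[[0,0,0,0,0,0,1],[0,0,0,0,0,0,1],[0,0,0,0,0,0,1]])

```text
clock: 36.33
tcp_pos: [0.6525, 0.1922, 0.0923]
orientation: [0.129, 3.138, 0.001]
contact_force: [0.4, 0.3, -1.4]
grip_width: 0.0162
gripper_force: 88.3
```

```bash
python3 - <<'E'
from h import *
o=r.get_obs(); print(o["clock"],o["tcp_pos"],o["orientation"],o["contact_force"],o["grip_width"])
snap("wrist","w10");snap("top","t10")
P=np.load("pics/w10.npz")["P"]
for z in ((.07,.09),(.0475,.0528),(.0578,.065)):
  for c in comps(P,(.59,.70,.05,.35),z,150): print("w",z,*c)
P=np.load("pics/t10.npz")["P"]
for z in ((.07,.095),(.0475,.0528),(.0578,.065)):
  for c in comps(P,(.59,.70,.05,.35),z): print("t",z,*c)
E
```

```text
36.3333 [0.6524612  0.19217426 0.09225285] [1.29313902e-01 3.13766648e+00 8.00733955e-04] [ 0.36824016  0.33239462 -1.38474981] 0.016205455483641593
w (0.07, 0.09) 15793 [647.2 191.9] [110.3  72.5] 85.3 [82.7 84.1 85.1]
w (0.07, 0.09) 1277 [698.2  72.7] [45.5  2.9] 85.5 [71.  80.1 89. ]
w (0.0475, 0.0528) 3080 [612.4 194.8] [120.9  11.4] 85.2 [49.3 50.4 51.5]
w (0.0475, 0.0528) 209 [698.1  69.2] [37.9  2.4] 85.7 [47.7 50.2 52.5]
w (0.0578, 0.065) 17693 [651.1 191.6] [191.2 113. ] 85.4 [58.9 59.9 60.9]
w (0.0578, 0.065) 376 [698.1  73.2] [46.3  2.6] 86.0 [58.1 61.6 64.7]
t (0.07, 0.095) 659 [651.  190.5] [110.6  79.6] 85.5 [81.8 85.7 88.6]
t (0.0475, 0.0528) 81 [647.5 136.7] [17.8 90.6] 77.5 [49.4 51.5 52.7]
t (0.0475, 0.0528) 79 [612.  199.7] [83.1  9.1] 85.7 [49.3 51.3 52.5]
t (0.0578, 0.065) 852 [649.2 179.6] [169.5 110.9] 86.1 [58.9 61.4 63.9]
```

Request:
servo_tool(commands=[[0,0,0,0.7,0,-6,1],[0,0,0,0.7,0,-11,1],[0,0,0,0.7,0,-15,1],[0,0,0,0.7,0,-16,1],[0,0,0,0.7,0,-16,1]])

```text
clock: 36.85
tcp_pos: [0.6522, 0.1919, 0.0746]
orientation: [-0.129, -3.138, 0.001]
contact_force: [1.4, 0.5, -1.5]
grip_width: 0.0162
gripper_force: 88.4
```

Request:
servo_tool(commands=[[0,0,0,0,0,-1.5,1],[0,0,0,0,0,-3,1],[0,0,0,0,0,-4,1],[0,0,0,0,0,-4,1]])

```text
clock: 37.18
tcp_pos: [0.6528, 0.1921, 0.0719]
orientation: [0.129, 3.139, 0.0]
contact_force: [-1.7, -0.2, 3.6]
grip_width: 0.0161
gripper_force: 89.1
```

Request:
servo_tool(commands=[[0,0,0,0,0,-1.5,1],[0,0,0,0,0,-3,1],[0,0,0,0,0,-4,1],[0,0,0,0,0,-4,1]])

```text
clock: 37.52
tcp_pos: [0.6528, 0.192, 0.068]
orientation: [0.129, 3.138, 0.001]
contact_force: [-3.3, -0.5, 6.1]
grip_width: 0.0165
gripper_force: 89.2
```

Request:
servo_tool(commands=[[0,0,0,0,0,-1,1],[0,0,0,0,0,-2,1],[0,0,0,0,0,-2,1]])

```text
clock: 37.77
tcp_pos: [0.6528, 0.192, 0.0679]
orientation: [0.129, 3.139, 0.001]
contact_force: [-7.9, -3.1, 19.2]
grip_width: 0.0162
gripper_force: 91.0
```

Request:
servo_tool(commands=[[0,0,0,0,0,-1,1],[0,0,0,0,0,-1.5,1],[0,0,0,0,0,-1.5,1]])

```text
clock: 38.02
tcp_pos: [0.6528, 0.1921, 0.0679]
orientation: [0.13, 3.139, 0.002]
contact_force: [-13.0, -3.2, 29.2]
grip_width: 0.0162
gripper_force: 92.5
```

Home at a hard stop (TCP 67.9 mm, 29 N). Relax, release and inspect.

Request:
servo_tool(commands=[[0,0,0,0,0,2,1],[0,0,0,0,0,4,1],[0,0,0,0,0,4,0.7],[0,0,0,0,0,4,0.7],[0,0,0,0,0,4,0.7]])

```text
clock: 38.43
tcp_pos: [0.6526, 0.1921, 0.0674]
orientation: [-0.129, -3.139, 0.0]
contact_force: [-0.5, -0.4, 0.4]
grip_width: 0.0254
gripper_force: 0.0
```

Request:
servo_tool(commands=[[0,0,0,0,0,4,0.5],[0,0,0,0,0,30,0.5],[0,0,0,0,0,65,0.3],[0,0,0,0,0,100,0],[0,0,0,0,0,130,0]])

```text
clock: 38.85
tcp_pos: [0.6529, 0.192, 0.2001]
orientation: [0.129, 3.138, 0.0]
contact_force: [0.8, 0.1, 0.8]
grip_width: 0.077
gripper_force: 0.0
```

Request:
servo_tool(commands=[[0,0,0,-25,-20,10,0],[0,0,0,-50,-40,20,0],[0,0,0,-75,-60,20,0],[0,0,0,-100,-80,20,0],[0,0,0,-125,-100,20,0]])

```text
clock: 39.27
tcp_pos: [0.5265, 0.0911, 0.2181]
orientation: [0.129, 3.138, 0.0]
contact_force: [-0.5, 0.0, 0.6]
grip_width: 0.0851
gripper_force: 0.0
```

```bash
python3 - <<'E'
from h import *
o=r.get_obs(); print(o["clock"],o["tcp_pos"],o["contact_force"])
for n in ("top","scene","wrist"):
  snap(n,n+"_f"); P=np.load(f"pics/{n}_f.npz")["P"]
  for z in ((.0475,.0528),(.0535,.068),(.085,.104)):
    for c in comps(P,(.59,.70,.09,.30),z): print(n,z,*c)
  q=P[(abs(P[...,2]-.06)<.006)&(P[...,0]>.59)&(P[...,0]<.70)&(P[...,1]>.1)&(P[...,1]<.28)]
  if len(q)>50:
    ins=(abs((q[:,0]-.652)*.9966-(q[:,1]-.1915)*.0819)<.037)&(abs((q[:,1]-.1915)*.9966+(q[:,0]-.652)*.0819)<.05)
    for nm,s in(("plate",q[ins]),("deck",q[~ins])):
      print(n,nm,len(s),np.linalg.lstsq(np.c_[s[:,:2]-[.652,.1915],np.ones(len(s))],s[:,2],rcond=None)[0])
P=np.load("pics/scene_f.npz")["P"]
for z in((.092,.12),(.047,.068)):
  for c in comps(P,(.35,.62,-.42,-.1),z): print(*c)
a=cv2.imread("pics/scene_f.png")[150:300,120:520]; b=cv2.imread("pics/wrist_f.png")
cv2.imwrite("pics/fin.png",np.vstack([cv2.resize(a,(800,300)),cv2.resize(b,(480,300)) if 0 else np.hstack([cv2.resize(b,(480,300)),np.zeros((300,320,3),np.uint8)])]))
E
```

```text
39.2667 [0.52647868 0.09113952 0.21812632] [-0.46884201  0.0147069   0.61729603]
top (0.0535, 0.068) 327 [650.7 114.6] [ 39.9 100.7] 85.0 [58.1 61.3 64.4]
top plate 0 [0. 0. 0.]
top deck 240 [ 0.00756272 -0.00933609  0.06066982]
scene (0.0535, 0.068) 296 [635.6 254.1] [67.2 73.5] 84.8 [55.7 58.6 61. ]
scene (0.0535, 0.068) 663 [627.8 152.3] [115.1  78.9] 84.1 [55.6 58.9 61.9]
scene (0.085, 0.104) 106 [652.9 190.2] [21.6 55.7] 84.6 [85.9 88.5 90.4]
scene plate 262 [ 0.01815737 -0.0008102   0.05963111]
scene deck 592 [ 0.00847099 -0.00326155  0.058878  ]
wrist (0.0475, 0.0528) 251 [596.5 213.1] [155.5   1.8] 85.6 [47.9 50.  52.5]
wrist (0.0475, 0.0528) 465 [652.9 192.9] [120.5  86.7] 86.2 [49.3 50.6 52.1]
wrist (0.0535, 0.068) 9329 [649.9 190.6] [193.8 113. ] 86.2 [56.6 59.9 61.1]
wrist plate 2404 [-0.00040035  0.00093694  0.06001221]
wrist deck 6156 [ 0.00294587 -0.00029726  0.05965443]
473 [ 489.6 -234.6] [47.6 68.3] 71.4 [ 93.5 102.8 107.3]
495 [ 471.  -289.4] [48.7 68.5] 70.6 [ 93.9 102.7 107.3]
902 [ 479.9 -262.1] [163.8  71.9] 70.7 [48.2 58.1 65.4]
```

View pics/fin.png

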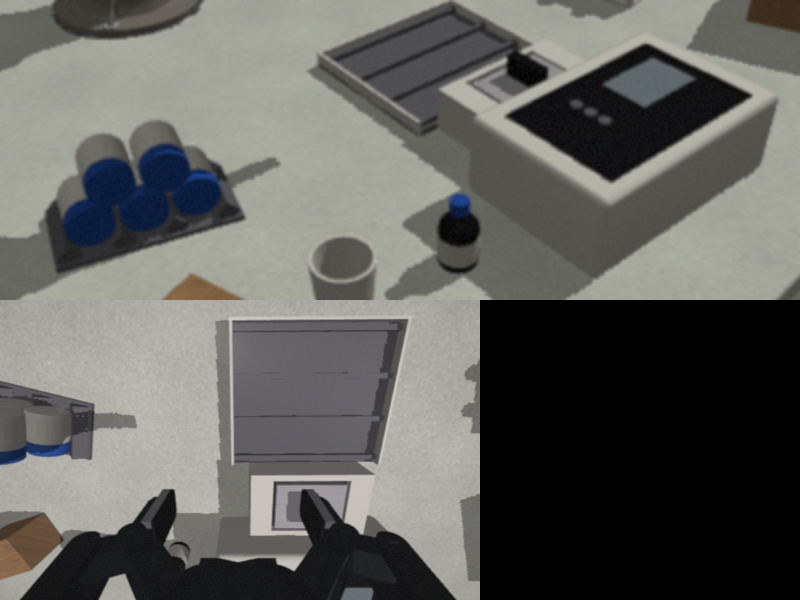

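The plate is flush with the deck (60.0 mm against 59.7 mm) and level. The five-jar pyramid is intact, the tray is empty and the bystanders have not moved.

```bash
python3 -c "
from bench import r
print(r.hand_in())"
```

```text
the job is handed in; nothing more can be done
None
```

The job is done and handed in: all five jars are stacked in the cradle (three in the grooves, two saddled on top), and the cover plate is pressed fully home, level and flush with the deck.

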